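Empty jar through the return-box flap

ROBOT

A 7-joint arm with a two-finger parallel gripper is mounted at the origin on the work surface. World frame = base frame: x ahead of the robot, y to its left, z up, the work surface at z = 0. Lengths are in m, angles in rad, forces in N, time in s.
With the tool pointing down it reaches from about 0.4 to 0.875 m from the base axis. Payload 19.3 kg.
Tool frame: the origin (TCP) lies midway between the tips of the shut fingers; the grasp point (between the pads) lies 19 mm behind it; z points along the fingers, y is the line along which they close (so a half turn about z gives the same grasp; the last joint's range is limited). The gripper opens to 85 mm and grips with 20 to 120 N. Pads are 22 mm wide; open, the fingers measure 114 mm over their backs; the gripper's body (76 mm by 85 mm) begins 54 mm behind the grasp point. The pads swing forward as they close: fully open they stand 13 mm farther back than shut.
Start: joints at [1.239, 0.521, -0.036, 1.599, 0.021, 1.021, -0.113], TCP at [0.162, -0.604, 0.231] pointing down, gripper open.
Joint ranges: [-2.91, 2.91], [-0.3, 2.13], [-1.5, 1.42], [0.17, 2.43], [-1.26, 4.41], [0.16, 1.93], [-2.52, 2.52]. Speed limits (rad/s): [1.89, 1.89, 2.39, 2.39, 3.01, 3.01, 3.01].

INTERFACE

Orientations are given as a unit quaternion [x, y, z, w].
In Python, from workcell import robot gives the robot as it stands. The module is installed in compiled form; this text tells all that it offers.
- The arm moves only by the tool step_arm, never from a script. Its argument "targets" is a list of rows, each a list of 3 entries, a list of its own where there are three numbers: the opening, from 0 (shut) to 1 (fully open), then the shift along the tool's x, y, z in mm, then the turn about the tool's z in degrees. A call has exactly 8 rows; each row is the pose to reach, as a shift and turn from the pose commanded when the call began, along the tool's axes at that moment; what a row does not reach only later rows make up. A row lasts 1/10 s, in which the tool goes at most 50 mm and 8.59 degrees, less where a joint would pass 70% of its speed; a pose out of reach is approached as far as the arm can. A call with a gripper value outside its range is refused whole. The fingers move at their own pace and stop on an object; "force" is the grip in N (left out, the last holds). Time passes only in rows, so rows that repeat a pose let the fingers close, or fill a call up. It gives the time, the measured TCP pose, the force, the opening and the grip force at its end, in the units of the state.
- robot.sense(): the state, without advancing time (a new reading comes with each control period).
- robot.snapshot(name): name is "side" or "top"; returns a dict with "pixels" (420x560x3 uint8, blue, green, red), "camera_matrix" (3x3 intrinsics, pixels), "eye" and "attitude" of the camera in the world. Camera axes: x right, y up, looking along -z (the intrinsics and any distortion apply to the point x, -y, -z); pixel columns grow to the right and rows downward; lengths in m; the calibration is good to about 2 mm. A picture is of the moment at which its call begins. There is no depth.
- robot.job_done(): hands the job in; it is judged then, once.
The state is a dict: "t": time; "joint_pos": joint angles; "dq": joint speeds; "joint_efforts": joint torques, N m; "tcp_pos": TCP position; "tool_rot": TCP orientation; "force": force on the tool from outside, world axes, zero at the start; "torque": the same for the moment, N m; "grip_width": finger opening in m; "grasp_force": force on a finger pad.
Only numpy, scipy, OpenCV 4.12 (cv2) and the standard library are available. Lean on these libraries where they do the work, as an engineer would, in place of code of your own. Each camera call takes 0.05 s, during which the arm holds its last target. There are 200 camera calls.

TASK

Put the empty green-lidded balm jar into the empties return box: with the fingertips, slide it upright along the box's ledge and in under the metal swing flap, pushing the flap open with it, until the jar goes over the inner edge and slides down into the bin. Draw the fingers back out before the soft-closing flap comes down on them, and let it fall fully shut. Do not grip, lift, tip over or flick the jar on the ledge, and leave the little amber pot on the ledge and the bottles and the wax jar on the table where they stand.

Things in the scene. Friction and masses are not known exactly. Their poses are not given: they have to be found in the camera images.
- return_box: Empties return box fixed on the table: white case, wooden ledge before it, metal flap, bin under a clear lid. Origin at table height below the flap's hinge, mid-width. +x is the level way in, from ledge through flap; z up. Ledge: top 100 mm above the table, x = -200 to 0 mm (the flap) and on level to +35 mm, 260 mm wide, with rims 8 mm high along its side edges (inner faces y = +-124 mm)
- mouth (a point): point on the ledge's top at the middle of the opening, directly below the hinge (box x = 0, y = 0, 100 mm above the table). The opening is 120 mm wide (y = +-60 mm), between white posts 12 mm thick in x that fill the ledge's width out to y = +-130 mm
- top_bar (a point): centre of the wooden bar over the opening, 236 mm above the table; the bar spans box x = -10 to +6 mm and 230 to 242 mm above the table. The case behind it reaches back to x = +219 mm and is no higher
- inner_edge (a point): middle of the inner edge where the level ledge ends, 35 mm past the hinge line, 100 mm above the table. Beyond it a felt-lined chute falls at 45 degrees into the bin, whose floor is 10 mm above the table; a jar whose centre is well past this edge tips over it and slides down by itself
- flap (a joint): polished metal flap, 112 mm wide, 90 g, hung from its top edge on a level hinge 222 mm above the table; lower edge 6 mm above the ledge. Radians: 0 = shut, hanging straight down (it cannot swing out), growing as its lower edge swings into the box, at most 1.35. A push of 1 to 2 N opens it. A damper slows its fall: let go at 0.7 it passes 0.25 after about 1.6 s and is shut after 4 to 6 s
- jar: empty low round balm jar, white glass with a green lid and a white paper disc on top, 64 mm in diameter, 38 mm tall, about 140 g; origin at the centre of its underside, z up. It starts standing on the ledge, to one side of the way in, before the flap
- pot: small amber glass pot with a black lid, 40 mm in diameter, 32 mm tall, in use; origin at the centre of its underside. Stands on the ledge on the other side of the way in; stays there
- oil_pink: small dark oil bottle, black cap with a pink dot, 30 mm in diameter, 77 mm tall, on the table beside the ledge; origin at the centre of its underside; stays there
- oil_blue: small dark oil bottle, black cap with a blue dot, 30 mm in diameter, 77 mm tall, on the table beside the ledge; origin at the centre of its underside; stays there
- wax_jar: round glass jar of yellow wax with a brass lid, 68 mm in diameter, 72 mm tall, on the table beside the case; origin at the centre of its underside; stays there
There are look-alikes about, which are no part of the job. There is more than one size of the jar; the one meant has the size given above.

How it is judged:
By the outcome, as a careful person would: the job done as asked, in the order asked, and still so for the second after the job is handed in, with the robot touching nothing.
It also fails if it takes over 54 s, if anything falls off the work surface, if the arm or the gripper's body presses on something with over 40 N, if the wrist force passes 120 N, or if a joint passes its speed limit or range.

## Working session

There is one attempt and no reset: what is moved stays moved. The work goes in short steps, Python scripts to look and compute and a tool call to move; the robot and the scene stay as the last step left them, time stands still between calls to the robot, and variables do not carry over. Pictures are saved under pics/ and viewed, at most 10 in all, crops included, and the job is handed in when it is done.

Besides the shell and the picture viewer there is one more tool, called in YAML: its name, and indented under it one key for each argument. step_arm: Moves the arm, as the interface text tells. Its arguments: {"type":"object","properties":{"targets":{"type":"array","items":{"type":"array"}},"force":{"type":"number"}},"required":["targets"]}

```bash
mkdir -p pics
cat > h.py <<'E'
import numpy as np, cv2
from workcell import robot
from scipy.spatial.transform import Rotation as R
def snap(n,f=None):
    s=robot.snapshot(n)
    if f: cv2.imwrite('pics/'+f,s['pixels'])
    return s
def att(s):
    a=np.array(s['attitude'],float)
    return a if a.shape==(3,3) else R.from_quat(a).as_matrix()
def plane(s,u,v,z):
    K=np.array(s['camera_matrix']); d=np.linalg.inv(K)@[u,v,1]; d=att(s)@(d*[1,-1,-1]); e=np.array(s['eye'])
    return e+d*(z-e[2])/d[2]
def proj(s,p):
    K=np.array(s['camera_matrix']); c=(att(s).T@(np.array(p)-s['eye']))*[1,-1,-1]; q=K@c
    return q[:2]/q[2]
E
python3 - <<'E'
from h import *
for n in('side','top'):
    s=snap(n,n+'0.png'); print({k:v for k,v in s.items() if k!='pixels'})
print(robot.sense())
E
```

```text
{'camera_matrix': array([[486.95921619,   0.        , 284.59254858],
       [  0.        , 486.95921619, 215.83309443],
       [  0.        ,   0.        ,   1.        ]]), 'eye': array([1.00008781, 0.0200728 , 0.97151811]), 'attitude': array([0.1807761 , 0.19247205, 0.69020571, 0.67371402])}
{'camera_matrix': array([[463.3938588 ,   0.        , 282.0333078 ],
       [  0.        , 463.3938588 , 208.08501263],
       [  0.        ,   0.        ,   1.        ]]), 'eye': array([ 0.43294094, -0.00389566,  1.04883754]), 'attitude': array([ 0.04137359, -0.04277561, -0.70198821,  0.70969784])}
{'t': 0.1, 'joint_pos': array([ 1.23880935,  0.52197135, -0.03630745,  1.59989408,  0.02119679,
        1.0211067 , -0.11282218]), 'dq': array([ 0.00301215, -0.00100478,  0.00074745, -0.00010432, -0.001023  ,
       -0.00133398, -0.00031424]), 'joint_efforts': array([ 6.31184463e-03, -9.28484273e+01,  1.98491044e+00, -3.70534194e+01,
        1.81848515e-02,  5.38765074e-03,  2.61486798e-05]), 'tcp_pos': array([ 0.16164174, -0.60344945,  0.23079334]), 'tool_rot': array([ 9.91449020e-01,  1.30493654e-01, -1.02107124e-04, -4.86738150e-04]), 'force': array([-0.5121035 ,  0.13223207, -0.09675858]), 'torque': array([-0.02478446,  0.00086244,  0.00073146]), 'grasp_force': 0.0, 'grip_width': 0.08545852961414156}
```

View pics/side0.png

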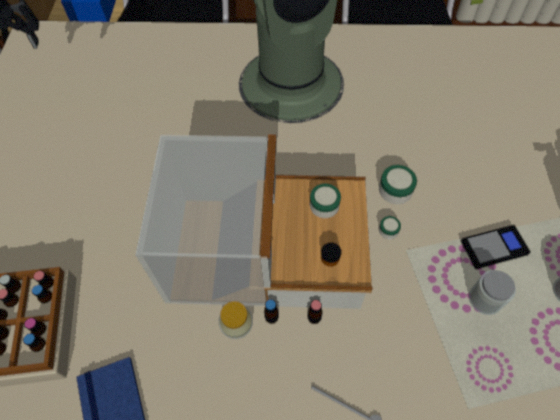

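View pics/top0.png

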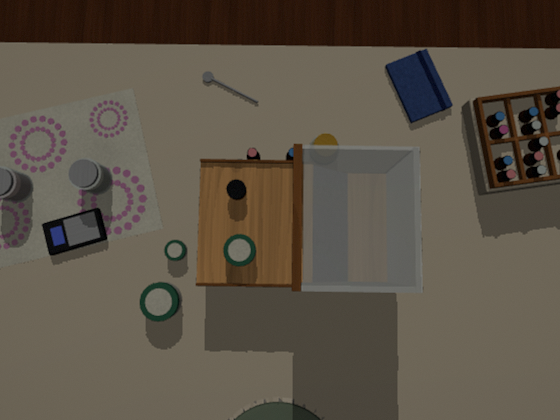

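Both views show the box way-in running to the right in top (about world −y). Look-alikes for the target: the jar on the ledge at top (239,250) / side (325,198), the large one on the table at top (160,301) / side (398,181), and the tiny one on the table at top (176,250) / side (390,226). I choose the one on the ledge and check it in a crop, including its size.

Run:
```python
from h import *
t=snap('top');s=snap('side')
a=cv2.resize(t['pixels'][135:310,150:310],None,fx=3.2,fy=3.2,interpolation=2)
a=cv2.convertScaleAbs(a,alpha=1.6)
b=cv2.resize(s['pixels'][125:325,240:420],None,fx=2.8,fy=2.8,interpolation=2)
cv2.imwrite('pics/ca.png',a[:600,:800]);cv2.imwrite('pics/cb.png',b)
for n,c in(('top',t),('side',s)):
    h=cv2.cvtColor(c['pixels'],cv2.COLOR_BGR2HSV)
    m=cv2.inRange(h,(70,70,20),(95,255,200))
    k,l,st,ce=cv2.connectedComponentsWithStats(m)
    for i in range(1,k):
        if st[i,4]>60:
            ct,_=cv2.findContours((l==i).astype('uint8'),0,2); e=cv2.minEnclosingCircle(ct[0]); 
            u,v=e[0]; p=plane(c,u,v,.138); q=plane(c,u+e[1],v,.138)
            print(n,st[i],np.round(e[0],1),p.round(4),'diam@.138',2*np.linalg.norm(q-p).round(4))
for n,u,v,z in [('bar L',297,145,.242),('bar R',297,290,.242),('rimUL',201,161,.108),('rimDL',198,285,.108),('pot',236,189,.132),('jar',239,250,.138)]:
    print(n,plane(t,u,v,z).round(4))
for n,u,v,z in [('bar near',272,137,.242),('rimUR',366,178,.108),('rimDR',370,288,.108),('pot',331,250,.132),('jar',325,196,.138)]:
    print('s',n,plane(s,u,v,z).round(4))
```

```text
top [224 235  31  31 325] [239.1 249.9] [0.4584 0.078  0.138 ] diam@.138 0.0616
top [165 240  21  20 131] [174.8 249.7] [0.4575 0.2039 0.138 ] diam@.138 0.0404
top [140 283  39  38 551] [159.2 301.6] [0.3575 0.2303 0.138 ] diam@.138 0.0764
side [381 165  35  32 395] [398.1 180.8] [0.418  0.2316 0.138 ] diam@.138 0.0714
side [311 184  29  28 263] [324.9 197.8] [0.4629 0.0794 0.138 ] diam@.138 0.0592
side [381 217  19  18  90] [389.6 225.6] [0.5252 0.2051 0.138 ] diam@.138 0.0382
bar L [ 0.643  -0.0304  0.242 ]
bar R [ 0.3881 -0.0322  0.242 ]
rimUL [0.6418 0.1635 0.108 ]
rimDL [0.3884 0.1616 0.108 ]
pot [0.5801 0.0874 0.132 ]
jar [0.4583 0.0782 0.138 ]
s bar near [ 0.3928 -0.0277  0.242 ]
s rimUR [0.391  0.1708 0.108 ]
s rimDR [0.6446 0.1636 0.108 ]
s pot [0.578  0.0897 0.132 ]
s jar [0.4585 0.0797 0.138 ]
```

View pics/ca.png

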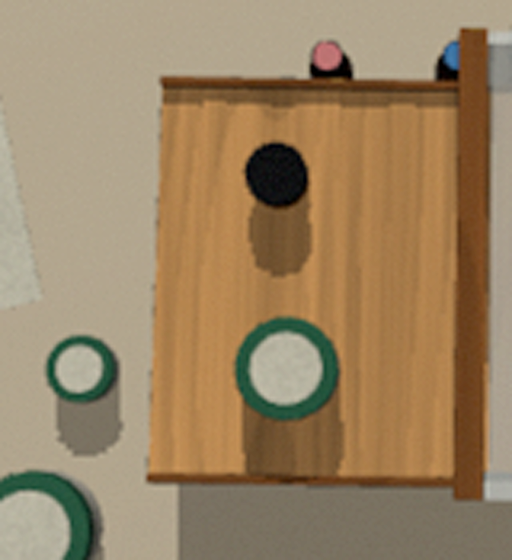

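View pics/cb.png

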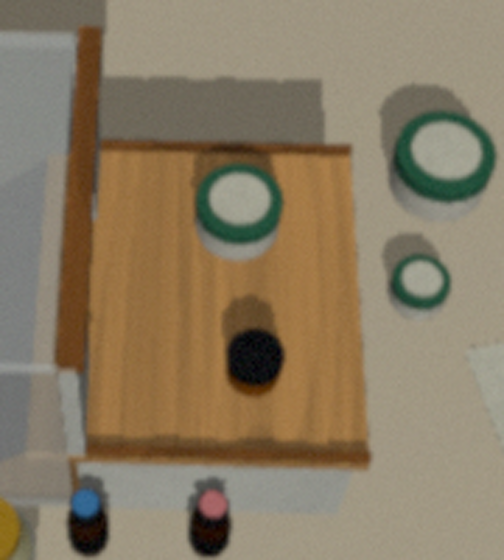

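The close crops show the ledge jar with its green lid and white disc at crop (287,368), pot at (277,175). Its diameter at lid height comes out at 62 mm, against 76 and 40 mm for the look-alikes, so the choice holds. In the box frame the jar is at about (−113, −57) mm, the pot at (−123, +64), and +x is world −y. I start the approach, rising first.

step_arm:
  targets:
    - [1, [0, 0, -45], 0]
    - [1, [35, -20, -80], 5]
    - [1, [75, -45, -110], 10]
    - [1, [115, -70, -135], 14.6]
    - [1, [155, -95, -155], 14.6]
    - [1, [200, -120, -170], 14.6]
    - [1, [245, -148, -170], 14.6]
    - [1, [290, -175, -170], 14.6]

```text
t: 1.0
tcp_pos: [0.3824, -0.374, 0.4017]
tool_rot: [1.0, 0.003, 0.0, 0.0]
force: [0.5, -0.7, -0.5]
grip_width: 0.0855
grasp_force: 0.0
```

step_arm:
  targets:
    - [1, [20, -45, 0], 0]
    - [1, [40, -90, 0], 0]
    - [1, [55, -137, 0], 0]
    - [0.8, [65, -185, 0], 0]
    - [0.6, [65, -235, 0], 0]
    - [0.45, [60, -285, 0], 0]
    - [0.45, [52, -334, 0], 0]
    - [0.45, [45, -383, 0], 0]

```text
t: 1.8
tcp_pos: [0.4228, 0.0097, 0.4009]
tool_rot: [1.0, 0.003, 0.0, 0.0]
force: [1.1, -0.3, 0.3]
grip_width: 0.0386
grasp_force: 0.0
```

step_arm:
  targets:
    - [0.45, [-5, -30, 0], 0]
    - [0.45, [-10, -60, 20], 0]
    - [0.45, [-15, -72, 60], 0]
    - [0.45, [-17, -72, 100], 0]
    - [0.45, [-17, -72, 140], 0]
    - [0.45, [-17, -72, 180], 0]
    - [0.45, [-17, -72, 200], 0]
    - [0.45, [-17, -72, 200], 0]

```text
t: 2.6
tcp_pos: [0.4047, 0.0794, 0.1989]
tool_rot: [1.0, 0.004, -0.002, 0.0]
force: [-0.1, 0.6, 0.4]
grip_width: 0.0385
grasp_force: 0.0
```

Run:
```python
from h import *
s=snap('side');a=robot.sense();print(a['tcp_pos'],a['tool_rot'],a['grip_width'],a['joint_pos'])
cv2.imwrite('pics/g1.png',cv2.resize(s['pixels'][80:330,230:480],None,fx=2.4,fy=2.4,interpolation=2))
```

```text
[0.40563864 0.07967106 0.20050454] [ 9.99992961e-01  3.60814199e-03 -1.02864980e-03  3.75132229e-05] 0.03844127283786881 [ 0.09223134  0.26319255 -0.50305715  2.13655419  0.17771354  0.78310136
 -2.08660052]
```

View pics/g1.png

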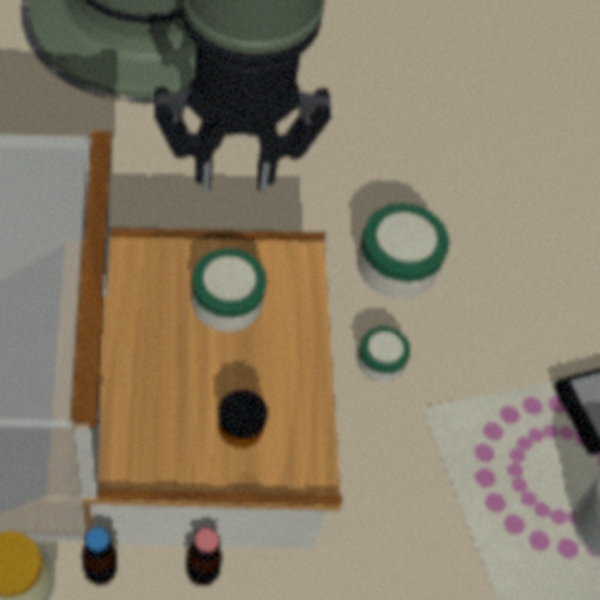

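The crop shows the half-open gripper beyond the near rim, with its pads at crop (205,175) and (265,175) and bulging knuckles at (160,110) and (325,105). Jar and pot are undisturbed. Next I lower it so the fingertips straddle the jar's near side, clear of the rim.

step_arm:
  targets:
    - [0.45, [0, 0, 30], 0]
    - [0.45, [0, 0, 60], 0]
    - [0.45, [0, 0, 80], 0]
    - [0.45, [0, 1, 90], 0]
    - [0.45, [0, 1, 92], 0]
    - [0.45, [2, 1, 92], 0]
    - [0.45, [6, 1, 92], 0]
    - [0.45, [10, 1, 92], 0]

```text
t: 3.45
tcp_pos: [0.4171, 0.0788, 0.1098]
tool_rot: [1.0, 0.003, 0.001, -0.0]
force: [0.4, -0.5, 0.2]
grip_width: 0.0386
grasp_force: 0.0
```

step_arm:
  targets:
    - [0.45, [4, 0, 0], 0]
    - [0.45, [8, 0, 0], 0]
    - [0.45, [12, 0, 0], 0]
    - [0.45, [17, 0, 0], 0]
    - [0.45, [22, 0, 0], 0]
    - [0.45, [27, 0, 0], 0]
    - [0.45, [31, 0, 0], 0]
    - [0.45, [34, 0, 0], 0]

```text
t: 4.25
tcp_pos: [0.4504, 0.079, 0.1088]
tool_rot: [1.0, 0.003, -0.0, -0.0]
force: [-3.2, 0.3, 3.5]
grip_width: 0.0386
grasp_force: 2.0
```

```bash
cat >> h.py <<'E'
def jar(lo=100):
    for n in('top','side'):
        c=snap(n); hh=cv2.cvtColor(c['pixels'],cv2.COLOR_BGR2HSV)
        m=cv2.inRange(hh,(70,70,20),(95,255,200)); k,l,st,ce=cv2.connectedComponentsWithStats(m)
        for i in range(1,k):
            if st[i,4]>30:
                ct,_=cv2.findContours((l==i).astype('uint8'),0,2); e=cv2.minEnclosingCircle(np.vstack(ct)); print(n,st[i,4],plane(c,*e[0],.138)[:2].round(4),np.round(e,1) if 0 else round(e[1],1))
E
python3 - <<'E'
from h import *
jar();a=robot.sense();print(a['tcp_pos'],a['force'],a['grip_width'])
s=snap('side');cv2.imwrite('pics/g2.png',cv2.resize(s['pixels'][80:330,230:480],None,fx=2.4,fy=2.4,interpolation=2))
E
```

```text
top 549 [0.3575 0.2303] 19.8
side 395 [0.4172 0.2316] 17.3
side 289 [0.4872 0.0799] 15.5
side 86 [0.5252 0.2051] 9.8
[0.45055598 0.0790243  0.10882678] [0.03875827 0.5995187  0.72388675] 0.03853308457613548
```

View pics/g2.png

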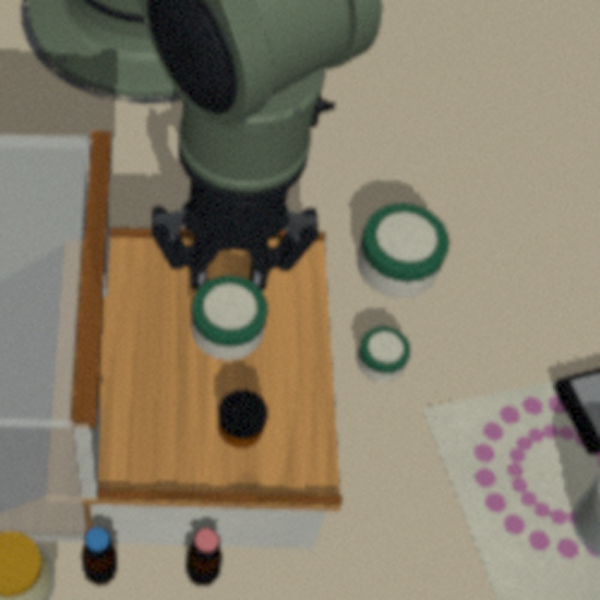

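The jar followed upright and centred at crop (230,305), with the pot at (242,415) untouched. I finish the sideways slide, back off a little, and work out how high the wider wrist sits from this picture.

step_arm:
  targets:
    - [0.45, [3, 0, 0], 0]
    - [0.45, [7, 0, 0], 0]
    - [0.45, [12, 0, 0], 0]
    - [0.45, [17, 0, 0], 0]
    - [0.45, [21, 0, 0], 0]
    - [0.45, [24, 0, 0], 0]
    - [0.45, [25, 0, 0], 0]
    - [0.45, [25, 0, 0], 0]

```text
t: 5.2
tcp_pos: [0.4752, 0.0792, 0.1088]
tool_rot: [1.0, 0.003, 0.0, -0.0]
force: [-0.7, 0.1, 0.4]
grip_width: 0.0384
grasp_force: 0.0
```

step_arm:
  targets:
    - [0.45, [-6, 0, 0], 0]
    - [0.45, [-18, 0, 0], 0]
    - [0.45, [-30, 0, 0], 0]
    - [0.45, [-30, 0, -30], 0]
    - [0.45, [-30, -10, -60], 0]
    - [0.45, [-28, -50, -70], 0]
    - [0.7, [-20, -90, -70], 0]
    - [1, [0, -120, -70], 0]

```text
t: 6.0
tcp_pos: [0.4728, 0.2013, 0.1796]
tool_rot: [1.0, 0.004, 0.0, -0.0]
force: [0.7, -1.3, 0.8]
grip_width: 0.0662
grasp_force: 0.0
```

Run:
```python
from h import *
jar();a=robot.sense();print(a['tcp_pos'],a['tool_rot'],a['grip_width'])
s=snap('side')
for z in(.19,.21,.23,.25,.27,.29): print(z,((proj(s,[.4505+.046,.079,z])-[230,80])*2.4).round())
cv2.imwrite('pics/g3.png',cv2.resize(s['pixels'][60:330,230:480],None,fx=2.2,fy=2.2,interpolation=2))
```

```text
top 332 [0.5113 0.0783] 15.7
side 260 [0.4252 0.2288] 17.1
side 275 [0.5156 0.0795] 15.0
side 88 [0.5252 0.2054] 9.6
[0.47446463 0.20324787 0.17904922] [ 9.99984008e-01  5.50913547e-03  5.86261204e-04 -1.13533457e-03] 0.07955657688577727
0.19 [232. 283.]
0.21 [234. 269.]
0.23 [235. 255.]
0.25 [237. 240.]
0.27 [239. 224.]
0.29 [241. 208.]
```

View pics/g3.png

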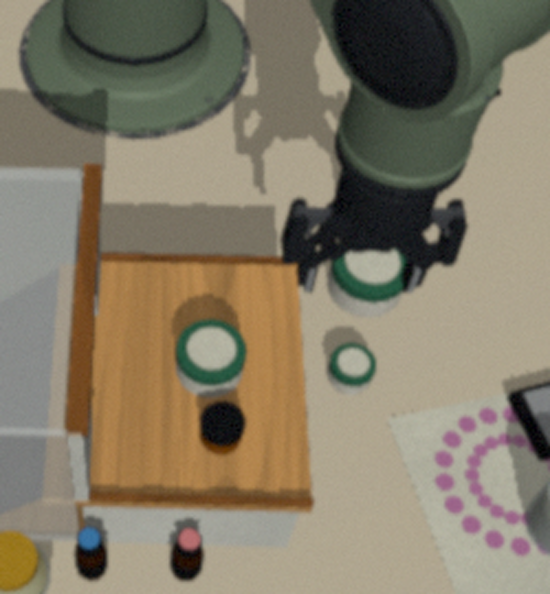

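Crop: jar upright at (211,352), clear of the pot at (222,425). The gripper is open beyond the ledge's end. From the earlier picture the wrist bottom is at z≈0.31, above the bar. Next I line up behind the jar with one finger leading and lower it.

step_arm:
  targets:
    - [1, [20, 15, 0], 0]
    - [1, [37, 20, 0], 0]
    - [1, [37, 20, 20], 0]
    - [1, [37, 20, 45], 0]
    - [1, [37, 20, 65], 0]
    - [1, [37, 20, 74], 0]
    - [1, [37, 20, 76], 0]
    - [1, [37, 20, 76], 0]

```text
t: 6.95
tcp_pos: [0.5113, 0.1792, 0.1033]
tool_rot: [1.0, 0.003, 0.0, 0.0]
force: [-0.9, 0.4, 0.3]
grip_width: 0.0857
grasp_force: 0.0
```

Run:
```python
from h import *
jar();a=robot.sense();print(a['tcp_pos'],a['tool_rot'],a['grip_width'],a['force'])
s=snap('side')
cv2.imwrite('pics/g4.png',cv2.resize(s['pixels'][60:330,230:480],None,fx=2.2,fy=2.2,interpolation=2))
```

```text
top 334 [0.5111 0.0791] 16.0
side 291 [0.515  0.0813] 15.9
side 78 [0.5264 0.2043] 9.7
[0.51170716 0.17943639 0.10375613] [ 9.99993985e-01  3.41807784e-03  5.64560666e-04 -1.68957858e-04] 0.08538962593470706 [-0.80786634 -0.21519629 -0.15773767]
```

View pics/g4.png

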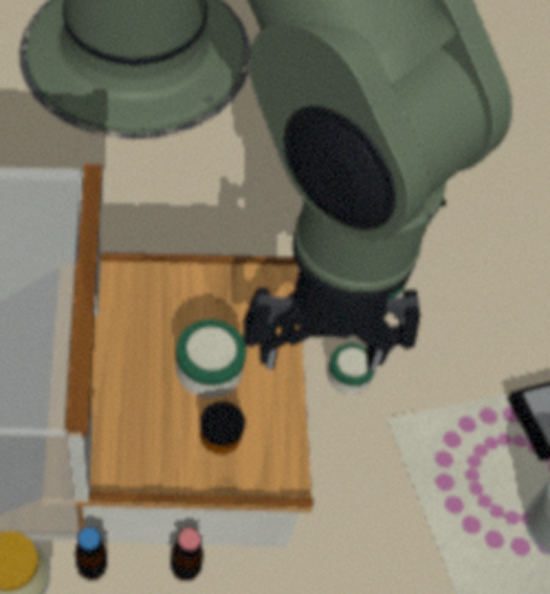

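Crop: the leading finger stands at (268,355), just behind the jar at (211,352). Now the main push.

step_arm:
  targets:
    - [1, [0, 5, 0], 0]
    - [1, [0, 10, 0], 0]
    - [1, [0, 16, 0], 0]
    - [1, [0, 24, 0], 0]
    - [1, [0, 34, 0], 0]
    - [1, [0, 44, 0], 0]
    - [1, [0, 52, 0], 0]
    - [1, [0, 57, 0], 0]

```text
t: 7.9
tcp_pos: [0.5118, 0.1213, 0.1029]
tool_rot: [1.0, 0.003, -0.0, 0.0]
force: [-0.2, 1.6, 2.4]
grip_width: 0.0853
grasp_force: 1.1
```

Run:
```python
from h import *
jar();a=robot.sense();print(a['tcp_pos'],a['tool_rot'],a['grip_width'],a['force'])
```

```text
top 198 [0.5112 0.0326] 15.7
top 552 [0.3573 0.23  ] 19.8
side 370 [0.4184 0.2313] 17.5
side 281 [0.5148 0.0354] 16.0
side 88 [0.524  0.2057] 9.9
[0.51176794 0.12133364 0.10273202] [ 9.99995770e-01  2.89294800e-03 -1.71297265e-04  2.47330152e-04] 0.0854387216900926 [-0.34911244  1.07968158  0.72751876]
```

step_arm:
  targets:
    - [1, [0, 4, 0], 0]
    - [1, [0, 11, 0], 0]
    - [1, [0, 19, 0], 0]
    - [1, [0, 28, 0], 0]
    - [1, [0, 37, 0], 0]
    - [1, [0, 46, 0], 0]
    - [1, [0, 54, 0], 0]
    - [1, [0, 60, 0], 0]

```text
t: 8.8
tcp_pos: [0.5122, 0.0614, 0.1028]
tool_rot: [1.0, 0.003, -0.0, 0.0]
force: [0.0, 1.5, -0.4]
grip_width: 0.0855
grasp_force: 0.7
```

step_arm:
  targets:
    - [1, [0, 4, 0], 0]
    - [1, [0, 8, 0], 0]
    - [1, [0, 12, 0], 0]
    - [1, [0, 16, 0], 0]
    - [1, [0, 20, 0], 0]
    - [1, [0, 24, 0], 0]
    - [1, [0, 27, 0], 0]
    - [1, [0, 30, 0], 0]

```text
t: 9.6
tcp_pos: [0.5124, 0.0341, 0.1027]
tool_rot: [1.0, 0.004, 0.0, -0.001]
force: [0.9, 23.6, -10.6]
grip_width: 0.0855
grasp_force: 1.1
```

Contact at 24 N, so I back off a few mm and take one combined look.

step_arm:
  targets:
    - [1, [0, -4, 0], 0]
    - [1, [0, -5, 0], 0]
    - [1, [0, -5, 0], 0]
    - [1, [0, -5, 0], 0]
    - [1, [0, -5, 0], 0]
    - [1, [0, -5, 0], 0]
    - [1, [0, -5, 0], 0]
    - [1, [0, -5, 0], 0]

```text
t: 10.4
tcp_pos: [0.5124, 0.0374, 0.1029]
tool_rot: [1.0, 0.003, 0.0, -0.0]
force: [-0.9, -0.6, -0.3]
grip_width: 0.0855
grasp_force: 0.0
```

Run:
```python
from h import *
jar();a=robot.sense();print(a['tcp_pos'],a['grip_width'],a['force'],a['torque'])
s=snap('side');t=snap('top')
A=cv2.resize(s['pixels'][100:300,210:390],None,fx=2.2,fy=2.2,interpolation=2)
B=cv2.resize(cv2.convertScaleAbs(t['pixels'][125:325,190:370],alpha=1.7),None,fx=2.2,fy=2.2,interpolation=2)
cv2.imwrite('pics/g5.png',np.hstack([A,B]))
for p in([.512,-.0215,.242],[.512,-.0215,.23],[.512,.034,.23],[.512,-.0195,.2]): print(((proj(s,p)-[210,100])*2.2).round(),((proj(t,p)-[190,125])*2.2+[396,0]).round())
```

```text
top 133 [0.457  0.2036] 10.4
top 549 [0.3581 0.231 ] 19.7
side 394 [0.4177 0.2316] 17.3
side 85 [0.5252 0.2051] 9.8
[0.51236631 0.03735244 0.10284929] 0.08551408959761844 [-0.35310496 -0.46388224  0.20983529] [ 0.00404833 -0.04805251 -0.02101826]
[138. 195.] [619. 205.]
[139. 203.] [619. 206.]
[206. 204.] [550. 206.]
[142. 222.] [615. 210.]
```

View pics/g5.png

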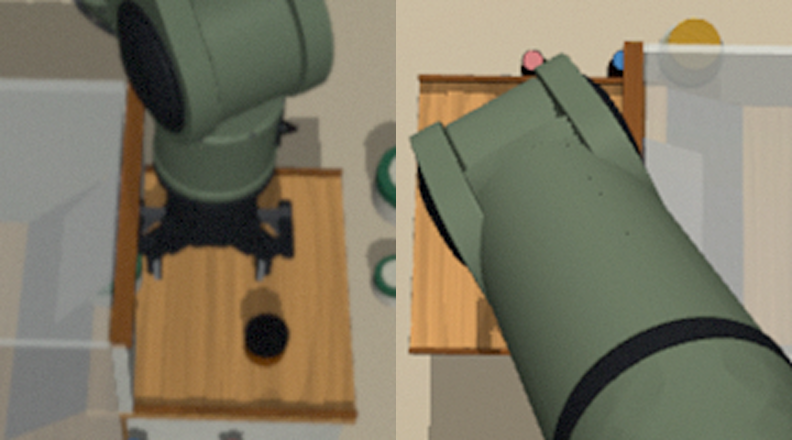

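The picture shows the finger elbow at left crop (140,210) meeting the underside of the bar at (138,203). The pads are at (155,268), and the jar is past the bar under the flap, with the pot at (266,335) untouched. The tips still have about 15 mm of height above the ledge, so I lower and go on gently under the bar.

step_arm:
  targets:
    - [1, [0, -1, 3], 0]
    - [1, [0, -1, 6], 0]
    - [1, [0, -1, 9], 0]
    - [1, [0, -1, 11], 0]
    - [1, [0, 0, 11], 0]
    - [1, [0, 2, 11], 0]
    - [1, [0, 4, 11], 0]
    - [1, [0, 5, 11], 0]

```text
t: 11.4
tcp_pos: [0.5126, 0.0323, 0.092]
tool_rot: [1.0, 0.003, 0.0, -0.0]
force: [0.1, 2.0, 0.7]
grip_width: 0.0858
grasp_force: 1.1
```

step_arm:
  targets:
    - [1, [0, 0.5, 0], 0]
    - [1, [0, 1, 0], 0]
    - [1, [0, 1.5, 0], 0]
    - [1, [0, 2, 0], 0]
    - [1, [0, 2.5, 0], 0]
    - [1, [0, 3, 0], 0]
    - [1, [0, 3, 0], 0]
    - [1, [0, 3, 0], 0]

```text
t: 12.2
tcp_pos: [0.5125, 0.0294, 0.0918]
tool_rot: [1.0, 0.003, 0.0, 0.0]
force: [0.5, 2.1, 1.5]
grip_width: 0.0853
grasp_force: 1.1
```

Clear now. Onward in small steps.

step_arm:
  targets:
    - [1, [0, 0.5, 0], 0]
    - [1, [0, 1, 0], 0]
    - [1, [0, 1.5, 0], 0]
    - [1, [0, 2, 0], 0]
    - [1, [0, 3, 0], 0]
    - [1, [0, 4, 0], 0]
    - [1, [0, 4, 0], 0]
    - [1, [0, 4, 0], 0]

```text
t: 13.0
tcp_pos: [0.5124, 0.0252, 0.0918]
tool_rot: [1.0, 0.003, -0.0, 0.0]
force: [0.6, 3.0, 0.1]
grip_width: 0.0852
grasp_force: 0.7
```

step_arm:
  targets:
    - [1, [0, 0.5, 0], 0]
    - [1, [0, 1, 0], 0]
    - [1, [0, 1.5, 0], 0]
    - [1, [0, 2, 0], 0]
    - [1, [0, 2.5, 0], 0]
    - [1, [0, 3, 0], 0]
    - [1, [0, 3, 0], 0]
    - [1, [0, 3, 0], 0]

```text
t: 13.8
tcp_pos: [0.5125, 0.0223, 0.0918]
tool_rot: [1.0, 0.003, -0.0, 0.0]
force: [0.4, 3.9, 0.2]
grip_width: 0.0853
grasp_force: 0.7
```

step_arm:
  targets:
    - [1, [0, 0.5, 0], 0]
    - [1, [0, 1, 0], 0]
    - [1, [0, 1.5, 0], 0]
    - [1, [0, 2, 0], 0]
    - [1, [0, 2.5, 0], 0]
    - [1, [0, 2.5, 0], 0]
    - [1, [0, 2.5, 0], 0]
    - [1, [0, 2.5, 0], 0]

```text
t: 14.6
tcp_pos: [0.5125, 0.0198, 0.0918]
tool_rot: [1.0, 0.003, -0.0, 0.0]
force: [-0.2, 2.5, -1.5]
grip_width: 0.0851
grasp_force: 0.6
```

Run:
```python
from h import *
jar();a=robot.sense();print(a['tcp_pos'],a['grasp_force'],a['force'])
s=snap('side');cv2.imwrite('pics/tmp.png',s['pixels'])
```

```text
top 133 [0.4575 0.2039] 10.3
top 551 [0.3572 0.23  ] 19.8
side 396 [0.4177 0.2317] 17.2
side 89 [0.5252 0.2051] 9.8
[0.51248985 0.01978009 0.09182326] 0.48316843807697296 [-0.05745591  1.27348478 -1.70948122]
```

step_arm:
  targets:
    - [1, [0, 0.5, 0], 0]
    - [1, [0, 1, 0], 0]
    - [1, [0, 1.5, 0], 0]
    - [1, [0, 2, 0], 0]
    - [1, [0, 2.5, 0], 0]
    - [1, [0, 2.5, 0], 0]
    - [1, [0, 2.5, 0], 0]
    - [1, [0, 2.5, 0], 0]

```text
t: 15.55
tcp_pos: [0.5126, 0.0173, 0.0919]
tool_rot: [1.0, 0.003, 0.0, 0.0]
force: [-0.1, 2.3, -0.5]
grip_width: 0.0854
grasp_force: 0.7
```

```bash
cat >> h.py <<'E'
def lid(n='side',box=(20,240,20,250)):
    # reflection of green under the clear lid
    c=snap(n); p=c['pixels'].astype(int)
    return c
E
python3 - <<'E'
from h import *
a=robot.sense();print(a['tcp_pos'],a['grasp_force'],a['force'])
s=snap('side'); b=cv2.imread('pics/side0.png').astype(int)
p=s['pixels'].astype(int); g=(p[...,1]-p[...,2])-(b[...,1]-b[...,2])
m=(g>12).astype('uint8'); m[:,268:]=0; m[:130]=0; m[310:]=0; m[:,:140]=0
k,l,st,ce=cv2.connectedComponentsWithStats(m)
for i in range(1,k):
    if st[i,4]>8: print(st[i],ce[i].round(1),plane(s,*ce[i],.138)[:2].round(3),plane(s,*ce[i],.05)[:2].round(3))
E
```

```text
[0.51255327 0.01726574 0.09185895] 0.7028500735759735 [-0.10168744  2.26946441 -0.51035865]
[266 145   2  16  20] [266.8 153.3] [ 0.352 -0.044] [ 0.283 -0.051]
[262 181   3  10  18] [263.2 185.4] [ 0.435 -0.047] [ 0.375 -0.055]
[252 192  13  44 124] [259.  219.8] [ 0.517 -0.052] [ 0.466 -0.059]
```

step_arm:
  targets:
    - [1, [0, 0.5, 0], 0]
    - [1, [0, 1, 0], 0]
    - [1, [0, 1.5, 0], 0]
    - [1, [0, 2, 0], 0]
    - [1, [0, 2.5, 0], 0]
    - [1, [0, 2.5, 0], 0]
    - [1, [0, 2.5, 0], 0]
    - [1, [0, 2.5, 0], 0]

```text
t: 16.4
tcp_pos: [0.5125, 0.0154, 0.0919]
tool_rot: [1.0, 0.004, 0.0, -0.0]
force: [-0.4, 8.1, 0.6]
grip_width: 0.0852
grasp_force: 0.0
```

step_arm:
  targets:
    - [1, [0, 0.5, 0], 0]
    - [1, [0, 1, 0], 0]
    - [1, [0, 1.5, 0], 0]
    - [1, [0, 2, 0], 0]
    - [1, [0, 2.5, 0], 0]
    - [1, [0, 2.5, 0], 0]
    - [1, [0, 2.5, 0], 0]
    - [1, [0, 2.5, 0], 0]

```text
t: 17.2
tcp_pos: [0.5125, 0.0157, 0.092]
tool_rot: [1.0, 0.005, 0.0, -0.002]
force: [-3.2, 27.9, -0.9]
grip_width: 0.0854
grasp_force: 0.0
```

```bash
cat > g.py <<'E'
from h import *
a=robot.sense();print(a['tcp_pos'],a['grasp_force'],a['force'])
s=snap('side'); b=cv2.imread('pics/side0.png').astype(int)
p=s['pixels'].astype(int); g=(p[...,1]-p[...,2])-(b[...,1]-b[...,2])
m=(g>8).astype('uint8'); m[:,268:]=0; m[:130]=0; m[310:]=0; m[:,:140]=0
k,l,st,ce=cv2.connectedComponentsWithStats(m)
for i in range(1,k):
    if st[i,4]>15: print(st[i],ce[i].round(1),plane(s,*ce[i],.138)[:2].round(3),plane(s,*ce[i],.05)[:2].round(3))
E
python3 g.py
```

```text
[0.5124915  0.01569763 0.091967  ] 0.0 [-3.17226298 27.94806848 -0.89359954]
[253 130  15  10  47] [260.5 133.5] [ 0.297 -0.06 ] [ 0.223 -0.069]
[266 144   2  38  63] [266.6 163.2] [ 0.378 -0.043] [ 0.312 -0.05 ]
[254 180  12  46 297] [259.7 202.2] [ 0.476 -0.052] [ 0.421 -0.06 ]
[217 214   4  14  21] [218.4 220.8] [ 0.521 -0.132] [ 0.471 -0.148]
[194 223  25  30 477] [203.8 237.4] [ 0.559 -0.157] [ 0.513 -0.176]
```

The jar has gone over: its green lid shows in the bin at side pixel (204,237), and the pad force is zero. I withdraw straight back.

step_arm:
  targets:
    - [1, [0, -10, 0], 0]
    - [1, [0, -30, 0], 0]
    - [1, [0, -55, 0], 0]
    - [1, [0, -85, 0], 0]
    - [1, [0, -115, 0], 0]
    - [1, [0, -145, 0], 0]
    - [1, [0, -165, 0], 0]
    - [1, [0, -175, 0], 0]

```text
t: 18.05
tcp_pos: [0.5111, 0.189, 0.0918]
tool_rot: [1.0, 0.004, 0.0, -0.0]
force: [-0.4, 0.2, -0.3]
grip_width: 0.085
grasp_force: 0.0
```

step_arm:
  targets:
    - [1, [0, 0, -20], 0]
    - [1, [0, 0, -50], 0]
    - [1, [0, 0, -80], 0]
    - [1, [0, 0, -110], 0]
    - [1, [0, 0, -120], 0]
    - [1, [0, 0, -120], 0]
    - [1, [0, 0, -120], 0]
    - [1, [0, 0, -120], 0]

```text
t: 18.85
tcp_pos: [0.5109, 0.1869, 0.2106]
tool_rot: [1.0, 0.003, -0.001, 0.0]
force: [-0.3, 0.2, -0.9]
grip_width: 0.0855
grasp_force: 0.0
```

step_arm:
  targets:
    - [1, [0, 0, 0], 0]
    - [1, [0, 0, 0], 0]
    - [1, [0, 0, 0], 0]
    - [1, [0, 0, 0], 0]
    - [1, [0, 0, 0], 0]
    - [1, [0, 0, 0], 0]
    - [1, [0, 0, 0], 0]
    - [1, [0, 0, 0], 0]

```text
t: 19.65
tcp_pos: [0.5113, 0.1874, 0.2119]
tool_rot: [1.0, 0.003, 0.0, -0.0]
force: [0.6, 0.2, -0.1]
grip_width: 0.0853
grasp_force: 0.0
```

step_arm:
  targets:
    - [1, [0, 0, 0], 0]
    - [1, [0, 0, 0], 0]
    - [1, [0, 0, 0], 0]
    - [1, [0, 0, 0], 0]
    - [1, [0, 0, 0], 0]
    - [1, [0, 0, 0], 0]
    - [1, [0, 0, 0], 0]
    - [1, [0, 0, 0], 0]

```text
t: 20.45
tcp_pos: [0.5113, 0.1874, 0.2118]
tool_rot: [1.0, 0.003, -0.0, 0.0]
force: [-0.7, -0.5, -0.2]
grip_width: 0.0855
grasp_force: 0.0
```

step_arm:
  targets:
    - [1, [0, 0, 0], 0]
    - [1, [0, 0, 0], 0]
    - [1, [0, 0, 0], 0]
    - [1, [0, 0, 0], 0]
    - [1, [0, 0, 0], 0]
    - [1, [0, 0, 0], 0]
    - [1, [0, 0, 0], 0]
    - [1, [0, 0, 0], 0]

```text
t: 21.25
tcp_pos: [0.5114, 0.1874, 0.2119]
tool_rot: [1.0, 0.003, 0.0, -0.0]
force: [-0.3, -0.8, -0.5]
grip_width: 0.0855
grasp_force: 0.0
```

step_arm:
  targets:
    - [1, [0, 0, 0], 0]
    - [1, [0, 0, 0], 0]
    - [1, [0, 0, 0], 0]
    - [1, [0, 0, 0], 0]
    - [1, [0, 0, 0], 0]
    - [1, [0, 0, 0], 0]
    - [1, [0, 0, 0], 0]
    - [1, [0, 0, 0], 0]

```text
t: 22.05
tcp_pos: [0.5114, 0.1874, 0.2119]
tool_rot: [1.0, 0.003, 0.0, -0.0]
force: [0.8, -0.9, -0.1]
grip_width: 0.0853
grasp_force: 0.0
```

step_arm:
  targets:
    - [1, [0, 0, 0], 0]
    - [1, [0, 0, 0], 0]
    - [1, [0, 0, 0], 0]
    - [1, [0, 0, 0], 0]
    - [1, [0, 0, 0], 0]
    - [1, [0, 0, 0], 0]
    - [1, [0, 0, 0], 0]
    - [1, [0, 0, 0], 0]

```text
t: 22.85
tcp_pos: [0.5113, 0.1874, 0.2119]
tool_rot: [1.0, 0.003, 0.0, -0.0]
force: [0.4, -0.5, 0.6]
grip_width: 0.0852
grasp_force: 0.0
```

step_arm:
  targets:
    - [1, [0, 0, 0], 0]
    - [1, [0, 0, 0], 0]
    - [1, [0, 0, 0], 0]
    - [1, [0, 0, 0], 0]
    - [1, [0, 0, 0], 0]
    - [1, [0, 0, 0], 0]
    - [1, [0, 0, 0], 0]
    - [1, [0, 0, 0], 0]

```text
t: 23.65
tcp_pos: [0.5114, 0.1874, 0.2118]
tool_rot: [1.0, 0.003, -0.0, -0.0]
force: [-0.0, -0.7, 1.0]
grip_width: 0.0852
grasp_force: 0.0
```

step_arm:
  targets:
    - [1, [0, 0, 0], 0]
    - [1, [0, 0, 0], 0]
    - [1, [0, 0, 0], 0]
    - [1, [0, 0, 0], 0]
    - [1, [0, 0, 0], 0]
    - [1, [0, 0, 0], 0]
    - [1, [0, 0, 0], 0]
    - [1, [0, 0, 0], 0]

```text
t: 24.45
tcp_pos: [0.5113, 0.1874, 0.2118]
tool_rot: [1.0, 0.003, -0.0, -0.0]
force: [0.3, 0.1, 0.0]
grip_width: 0.085
grasp_force: 0.0
```

```bash
python3 g.py
python3 - <<'E'
from h import *
s=snap('side');t=snap('top')
A=cv2.resize(s['pixels'][120:340,130:390],None,fx=1.5,fy=1.5,interpolation=2)
B=cv2.resize(cv2.convertScaleAbs(t['pixels'][120:340,180:440],alpha=1.7),None,fx=1.5,fy=1.5,interpolation=2)
cv2.imwrite('pics/g6.png',np.hstack([A,B]))
E
```

```text
[0.51134023 0.18736788 0.2118304 ] 0.0 [0.28568487 0.10674589 0.00407229]
[194 223  22  30 471] [203.5 237.6] [ 0.56  -0.157] [ 0.513 -0.176]
```

View pics/g6.png

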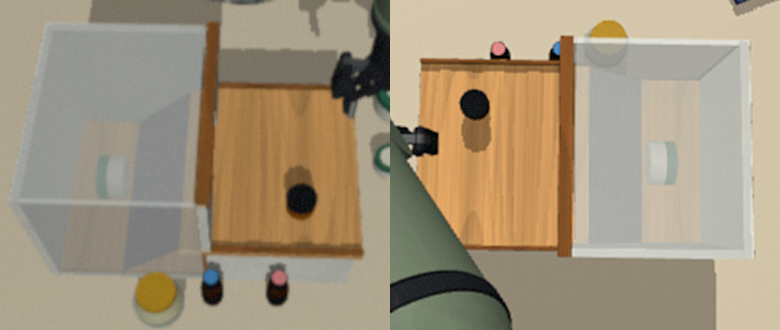

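The jar lies in the bin (left crop (112,177), right crop (663,162)). The flap is no longer visible inside the bin, and the pot, bottles and wax jar stand unmoved. I wait briefly so the flap is surely shut, then hand in.

step_arm:
  targets:
    - [1, [0, 0, 0], 0]
    - [1, [0, 0, 0], 0]
    - [1, [0, 0, 0], 0]
    - [1, [0, 0, 0], 0]
    - [1, [0, 0, 0], 0]
    - [1, [0, 0, 0], 0]
    - [1, [0, 0, 0], 0]
    - [1, [0, 0, 0], 0]

```text
t: 25.4
tcp_pos: [0.5113, 0.1874, 0.2118]
tool_rot: [1.0, 0.003, -0.0, -0.0]
force: [-0.1, -1.3, -0.0]
grip_width: 0.0855
grasp_force: 0.0
```

step_arm:
  targets:
    - [1, [0, 0, 0], 0]
    - [1, [0, 0, 0], 0]
    - [1, [0, 0, 0], 0]
    - [1, [0, 0, 0], 0]
    - [1, [0, 0, 0], 0]
    - [1, [0, 0, 0], 0]
    - [1, [0, 0, 0], 0]
    - [1, [0, 0, 0], 0]

```text
t: 26.2
tcp_pos: [0.5113, 0.1874, 0.2118]
tool_rot: [1.0, 0.003, -0.0, -0.0]
force: [0.7, -0.1, 0.8]
grip_width: 0.0854
grasp_force: 0.0
```

Run:
```python
from h import *
for n in('side','top'):
    b=cv2.imread(f'pics/{n}0.png'); p=snap(n)['pixels']; d=cv2.absdiff(b,p).max(2)
    r=d[130:310,140:275] if n=='side' else d[140:295,292:425]
    k,l,st,ce=cv2.connectedComponentsWithStats((r>25).astype('uint8')); print(n,[x.tolist() for x in st[1:] if x[4]>8])
print(robot.job_done())
```

```text
side [[61, 94, 13, 28, 261]]
top [[63, 80, 9, 14, 79]]
the job is handed in; nothing more can be done
None
```

The green-lidded jar is in the bin, the flap shows no change from its shut position at the start, nothing else appears to have moved, and the job was handed in at about 26 s; the gripper touched the top bar twice at up to about 28 N, under the 40 N limit.

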